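# Tag the canister in use and take off its twist cap

### The job

Take the metal tag hanger from its wooden parking stand, hook it over the steel rail about midway between the two collars, and slide it along the rail, without lifting it off again, up against the long collar. Then open the canister standing in front of that long collar: its cap may be left- or right-handed, so if it stops one way turn it the other, without wrenching it, and lift it straight off. Finish while still holding that cap in the gripper, level and still, well clear above its canister; leave the other canister's cap and everything else on the counter alone.

Things in the scene. Friction and masses are not known exactly. Their poses are not given: they have to be found in the camera images.
- hanger: loose aluminium saddle-shaped tag hanger, 120 to 195 g, astride the stand's ridge. Origin: middle of the bridge's underside (rests on ridge or rail). Bridge 40 (y) x 36 (x) x 8 mm; two legs, 6 mm thick, hang 75 mm down at its -x and +x sides; the 24 mm channel between runs along y. Grip tab on top: 24 mm in y, 12 mm in x, up to 50 mm above the origin. Same front and back
- stand: fixed wooden parking stand, foot 110 x 90 mm, with a 14 mm thick, 60 mm long (y) upright ridge, 90 mm high. Origin: underside centre; on the left or the right side of the counter
- rail_top (a point): middle of the top line of the steel rail, 206 mm above the counter: a round 12 mm bar along this frame's y, 460 mm long between two upright 16 mm posts. The hanger is hooked when its origin lies on this line, its y (either way round) along the rail
- collar_long: long collar, the mark: a steel ring fixed on the rail, 32 mm diameter and 36 mm long. Origin: its centre on the bar's axis, y along the rail. Slid up against it, the hanger's origin lies 38 mm from this point along the rail. It is at the left or the right part of the rail
- collar_short: short collar: the same but 12 mm long, at the other part of the rail, about 280 mm from the long one; not the mark
- canister_a: fixed white stoneware canister, 104 mm diameter, shoulder 118 mm high; origin: axis, on the counter. One stands before each collar, on the robot's side of the rail; open the one nearer the LONG collar (about 170 mm from it, the other over 280). Its neck has a short interrupted thread, right-handed on one canister, left-handed on the other: which is which cannot be seen and varies
- canister_b: fixed white stoneware canister, 104 mm diameter, shoulder 118 mm high; origin: axis, on the counter. One stands before each collar, on the robot's side of the rail; open the one nearer the LONG collar (about 170 mm from it, the other over 280). Its neck has a short interrupted thread, right-handed on one canister, left-handed on the other: which is which cannot be seen and varies
- cap_a: loose steel twist cap on canister_a, 60 mm diameter, 110 to 200 g. Origin: axis, skirt's lower edge (120 mm high when seated). Lid top 28 mm above it; grip bar on top to 54 mm, 50 mm long (cap's x), 14 mm wide (y). Starts tight: one way a hard stop within 5 deg (over 3 N m is wrenching); the other way it turns easily, lifts off after 35 deg, best at 50, stop at 60.
- cap_b: loose steel twist cap on canister_b, 60 mm diameter, 110 to 200 g. Origin: axis, skirt's lower edge (120 mm high when seated). Lid top 28 mm above it; grip bar on top to 54 mm, 50 mm long (cap's x), 14 mm wide (y). Starts tight: one way a hard stop within 5 deg (over 3 N m is wrenching); the other way it turns easily, lifts off after 35 deg, best at 50, stop at 60.
- rail: the whole fixed rail with its posts. Origin: on the counter below the rail's middle
- jar: bystander: small glass jar with lid, 52 mm diameter, 85 mm high, between the canisters; leave alone
- fruit_bowl: bystander: wooden bowl of fruit, 130 mm diameter, 75 mm high, on the side where the stand is not; leave alone
- mug: bystander: white mug, 76 mm diameter, 90 mm high, beyond on the right; leave alone
- mill: bystander: wooden pepper mill, 54 mm diameter, 130 mm high, beyond on the left; leave alone
- ramekin: bystander: white dish, 80 mm diameter, 45 mm high, beyond the rail; leave alone
- tin: bystander: steel tin, 70 mm diameter, 75 mm high, beyond the rail; leave alone

How it is judged:
By the outcome, as a careful person would: the job done as asked, in the order asked, and still so for the second after the job is handed in, while the arm keeps its last pose, push and grip.
It also fails if it takes over 61 s, if anything falls off the work surface, if the arm or the gripper's body presses on something with over 40 N, if the wrist force passes 120 N, or if a joint passes its speed limit or range.

### The arm

A 6-joint arm with a two-finger parallel gripper is mounted at the origin on the work surface. World frame = base frame: x ahead of the robot, y to its left, z up, the work surface at z = 0. Lengths are in mm, angles in rad, forces in N, time in s.
With the tool pointing down it reaches from about 325 to 850 mm from the base axis. Payload 4.4 kg.
Tool frame: the origin (TCP) lies midway between the tips of the shut fingers; the grasp point (between the pads) lies 19 mm behind it; z points along the fingers, y is the line along which they close (so a half turn about z gives the same grasp; the last joint's range is limited). The gripper opens to 94 mm and grips with 3 to 60 N. Pads are 16 mm wide; open, the fingers measure 119 mm over their backs; the gripper's body (75 mm by 177 mm) begins 78 mm behind the grasp point.
Start: joints at [1.062, 0.207, 1.542, -0, 1.393, -0.15], TCP at [201.921, 538.382, 205.447] pointing down, gripper open.
Joint ranges: [-2.73, 2.73], [-0.86, 2.22], [0.23, 2.46], [-1.11, 4.25], [0.08, 2.63], [-2.82, 2.82]. Speed limits (rad/s): [2.79, 2.79, 3.14, 3.14, 3.14, 3.14].

### API

Orientations are given as a unit quaternion [w, x, y, z].
In Python, from workcell import read_state, camera, camera_info, close_job gives the robot as it stands.
- The arm moves only by the tool servo_tool, never from a script. Its argument "commands" is a list that holds one entry, the list of rows, each a list of 7 numbers: the shift along the tool's x, y, z scaled (see below), then the turn, a rotation vector about the tool's x, y, z scaled (see below), then the opening, from 0 (shut) to 1 (fully open). In form: [[[tx, ty, tz, ax, ay, az, jaw], ...]]. A call has exactly 5 rows; each row shifts and turns the commanded pose from where the row before left it, along the tool's axes as they then stand; what a row does not reach is not made up. The controller multiplies each number of a shift by 20 mm and each number of a turn by 5 degrees. A row lasts 1/12 s, in which the tool goes at most 41.7 mm and 7.16 degrees, less where a joint would pass 70% of its speed; a pose out of reach is approached as far as the arm can. A call with a number of a shift or a turn outside -1 to 1 is refused whole. A call with a gripper value outside its range is refused whole. The fingers move at their own pace and stop on an object; "newtons" is the grip in N (left out, the last holds). Time passes only in rows, so rows that do not move let the fingers close, or fill a call up. It gives the time, the measured TCP pose, the force, the opening and the grip force at its end, in the units of the state.
- read_state(): the state, without advancing time (a new reading comes with each control period).
- camera(name): name is "scene" or "top" or "wrist"; returns (picture, depth): 384x512x3 uint8, red, green, blue; 384x512 float32, mm along the optical axis (not along the pixel's ray), 0 where there is no reading.
- camera_info(name): a dict with "vfov" (degrees; the focal length in pixels is half the picture's height over the tangent of half this angle, whatever the lens; pixels are square), "cx", "cy" (the principal point, pixels), "distortion" ([k1, k2, p1, p2, k3] as OpenCV has them; the pictures are not rectified), "extrinsics" (4x4, takes a point from world to camera coordinates); the wrist camera has in their place "tool_from_camera" (4x4, takes a point from camera to tool coordinates, whose origin is the TCP and whose axes are the flange's). Camera axes: x right, y up, looking along -z (the intrinsics and any distortion apply to the point x, -y, -z); pixel columns grow to the right and rows downward; lengths in mm; the calibration is good to about 2 mm. A picture is of the moment at which its call begins: read the wrist's pose just before it. camera_info takes no time and is no camera call.
- close_job(): hands the job in; it is judged then, once.
The state is a dict: "time_s": time; "joint_positions": joint angles; "joint_velocities": joint speeds; "effort": joint torques, N m; "tcp_pos": TCP position; "orientation": TCP orientation; "contact_force": force on the tool from outside, world axes, zero at the start; "wrist_torque": the same for the moment, N m; "opening": finger opening in mm; "grasp_force": force on a finger pad.
Only numpy, scipy, OpenCV 4.12 (cv2) and the standard library are available. Lean on these libraries where they do the work, as an engineer would, in place of code of your own. Each camera call takes 0.05 s, during which the arm holds its last target. There are 200 camera calls.

## Working session

There is one attempt and no reset: what is moved stays moved. The work goes in short steps, Python scripts to look and compute and a tool call to move; the robot and the scene stay as the last step left them, time stands still between calls to the robot, and variables do not carry over. Pictures are saved under pics/ and viewed, at most 10 in all, crops included, and the job is handed in when it is done.

Besides the shell and the picture viewer there is one more tool, called by a JSON object that holds its "method" and its "body". servo_tool: Moves the arm, as the interface text tells. Its arguments: {"type":"object","properties":{"commands":{"type":"array"},"newtons":{"type":"number"}},"required":["commands"]}

```bash
mkdir -p pics; ls; python3 - <<'E'
from workcell import *
import cv2,json,numpy as np
print(read_state())
for n in("scene","top","wrist"): print(n,camera_info(n))
for n in("scene","top"):
    p,d=camera(n); np.savez(f"pics/{n}.npz",p=p,d=d); cv2.imwrite(f"pics/{n}.png",cv2.resize(p[:,:,::-1],(800,600)))
E
```

```text
pics
{'time_s': 0.0, 'joint_positions': array([ 1.06146741e+00,  2.07418332e-01,  1.54289535e+00, -4.28169659e-05,
        1.39349100e+00, -1.50469078e-01]), 'joint_velocities': array([ 0.00131656, -0.00021953,  0.00122926,  0.00066734, -0.00068809,
        0.00115665]), 'effort': array([-2.01964773e-03, -3.70871007e+01, -2.81416440e+01,  6.95885788e-02,
        3.60381359e-02, -1.82868707e-04]), 'tcp_pos': array([201.56596238, 537.67795292, 204.31954619]), 'orientation': array([-3.38357735e-04,  1.78464827e-01,  9.83945670e-01, -1.05319691e-03]), 'contact_force': array([-0.90241688, -0.0544875 ,  0.12152897]), 'wrist_torque': array([-0.03689691,  0.02153132,  0.03948798]), 'grasp_force': 0.0, 'opening': 94.06515240786688}
scene {'vfov': 48.951219365344954, 'cx': 252.2632608240981, 'cy': 192.3154672631754, 'distortion': array([-0.09390211,  0.        ,  0.        ,  0.        ,  0.        ]), 'extrinsics': array([[-3.06484613e-01,  9.51841761e-01, -8.02770275e-03,
         1.78053291e+02],
       [-6.88138314e-01, -2.15731742e-01,  6.92766538e-01,
         2.87630419e+02],
       [ 6
[... 524 characters left out ...]
 [-1.60361475e-01,  9.43281952e-03,  9.87013282e-01,
        -9.50075848e+02],
       [ 0.00000000e+00,  0.00000000e+00,  0.00000000e+00,
         1.00000000e+00]])}
wrist {'vfov': 60.25345826234406, 'cx': 250.0562333325257, 'cy': 186.49284749751038, 'distortion': array([-0.01644452,  0.        ,  0.        ,  0.        ,  0.        ]), 'tool_from_camera': array([[-1.33711966e-04,  9.59221570e-01,  2.82655201e-01,
         8.29823584e+01],
       [ 9.99999780e-01, -5.52957061e-05,  6.60708770e-04,
         1.73860376e-02],
       [ 6.49395722e-04,  2.82655227e-01, -9.59221351e-01,
        -1.79679322e+02],
       [ 0.00000000e+00,  0.00000000e+00,  0.00000000e+00,
         1.00000000e+00]])}
```

View pics/top.png

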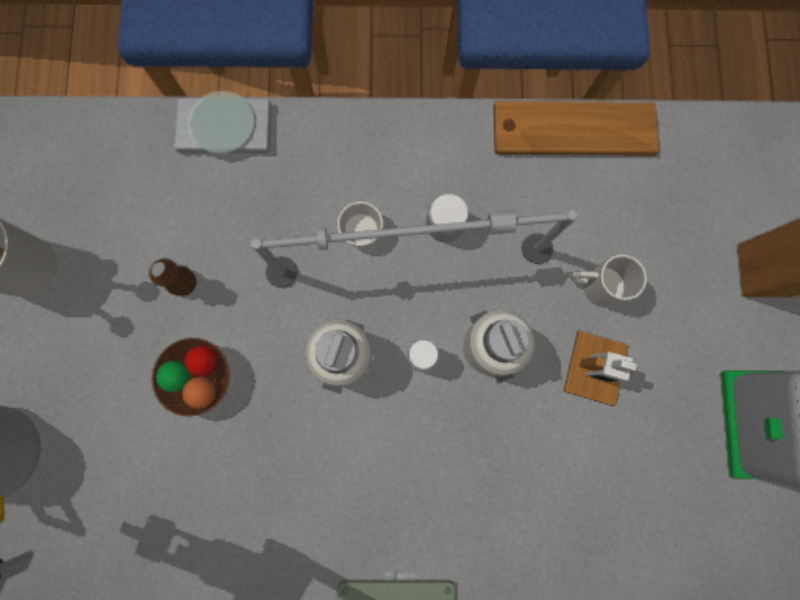

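View pics/scene.png

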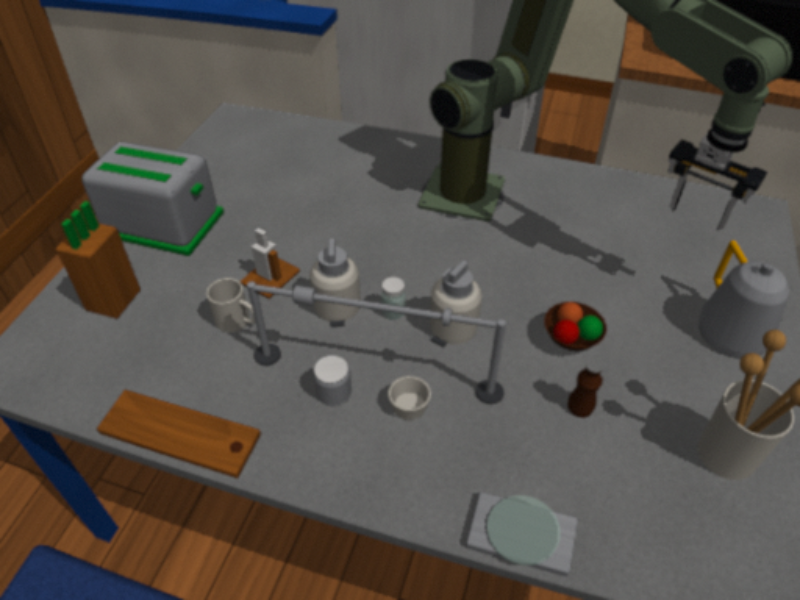

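The top picture (800x600) shows the stand with the hanger on the right at about (605,366). The long collar is at (502,222), so the target canister is the right one, at (503,342). The rail runs from (257,244) to (572,216).

```bash
cat > h.py <<'E'
import numpy as np, cv2
from workcell import *
from scipy.spatial.transform import Rotation as R
def K(i): 
    f=192/np.tan(np.radians(i["vfov"])/2); return np.array([[f,0,i["cx"]],[0,f,i["cy"]],[0,0,1.]])
def world_from_cam(i,st=None):
    if "extrinsics" in i: return np.linalg.inv(i["extrinsics"])
    T=np.eye(4); q=st["orientation"]; T[:3,:3]=R.from_quat([q[1],q[2],q[3],q[0]]).as_matrix(); T[:3,3]=st["tcp_pos"]
    return T@i["tool_from_camera"]
def rays(i,uv):
    n=cv2.undistortPoints(np.asarray(uv,float).reshape(-1,1,2),K(i),i["distortion"])[:,0]
    return np.c_[n[:,0],-n[:,1],-np.ones(len(n))]
def cloud(i,d,st=None):
    v,u=np.mgrid[0:384,0:512]; r=rays(i,np.c_[u.ravel(),v.ravel()])
    W=world_from_cam(i,st); P=(r*d.ravel()[:,None])@W[:3,:3].T+W[:3,3]
    P[d.ravel()<=0]=np.nan; return P.reshape(384,512,3)
def onplane(i,uv,z,st=None):
    W=world_from_cam(i,st); r=rays(i,uv)@W[:3,:3].T
    return W[:3,3]+r*((z-W[2,3])/r[:,2])[:,None]
def grab(n):
    st=read_state(); p,d=camera(n); return camera_info(n),st,p,d
E
python3 - <<'E'
from h import *
a=np.load("pics/top.npz");i=camera_info("top");P=cloud(i,a["d"])
s=.64
for nm,z,pts in [("tabtop",140,[(613,357),(634,369),(609,366),(632,372)]),("foot",12,[(580,331),(628,347),(616,404),(565,390)]),
 ("railends",206,[(257,243),(572,215)]),("longcol",216,[(490,222),(514,221)]),("shortcol",216,[(317,239),(328,238)]),("capR",174,[(500,323),(522,357),(511,340)]),("capL",174,[(330,363),(341,337)])]:
    print(nm,onplane(i,np.array(pts)*s,z).round(0).tolist())
Z=P[:,:,2]
def box(u0,u1,v0,v1,z0,z1):
    m=np.zeros(Z.shape,bool);m[int(v0*s):int(v1*s),int(u0*s):int(u1*s)]=1
    return P[m&(Z>z0)&(Z<z1)]
for nm,b in [("tab",(570,650,330,400,120,150)),("bridge",(570,650,330,400,90,106)),("ridge",(570,650,330,400,60,93)),("bar",(460,540,300,385,160,185)),("lid",(460,540,300,385,140,155)),("rail",(260,570,205,250,185,230)),("foot",(555,640,325,410,5,40))]:
    q=box(*b)
    if len(q): print(nm,len(q),q.mean(0).round(1),np.percentile(q,[2,98],axis=0).round(0).tolist())
c=a["p"][180:275,350:420,::-1]
cv2.imwrite("pics/crop1.png",cv2.resize(a["p"][120:275,280:430,::-1],None,fx=3.8,fy=3.8,interpolation=cv2.INTER_CUBIC))
E
```

```text
tabtop [[455.0, -328.0, 140.0], [437.0, -359.0, 140.0], [442.0, -321.0, 140.0], [433.0, -356.0, 140.0]]
foot [[508.0, -322.0, 12.0], [480.0, -405.0, 12.0], [382.0, -378.0, 12.0], [406.0, -292.0, 12.0]]
railends [[613.0, 203.0, 206.0], [658.0, -254.0, 206.0]]
longcol [[644.0, -132.0, 216.0], [645.0, -167.0, 216.0]]
shortcol [[617.0, 116.0, 216.0], [618.0, 100.0, 216.0]]
capR [[503.0, -151.0, 174.0], [453.0, -182.0, 174.0], [478.0, -166.0, 174.0]]
capL [[443.0, 97.0, 174.0], [481.0, 82.0, 174.0]]
tab 72 [ 444.6 -348.   137.4] [[438.0, -361.0, 123.0], [452.0, -338.0, 143.0]]
bridge 206 [ 444.2 -344.5   97.6] [[425.0, -372.0, 91.0], [464.0, -320.0, 102.0]]
ridge 124 [ 444.2 -333.    79.5] [[423.0, -372.0, 62.0], [465.0, -318.0, 93.0]]
bar 153 [ 481.4 -165.6  173.2] [[459.0, -179.0, 162.0], [504.0, -153.0, 177.0]]
lid 346 [ 480.9 -164.   148.6] [[453.0, -193.0, 144.0], [510.0, -138.0, 153.0]]
rail 1252 [635.1 -33.4 206.7] [[610.0, -240.0, 199.0], [660.0, 191.0, 217.0]]
foot 1031 [ 443.4 -340.2   11.6] [[389.0, -397.0, 6.0], [502.0, -297.0, 33.0]]
```

View pics/crop1.png

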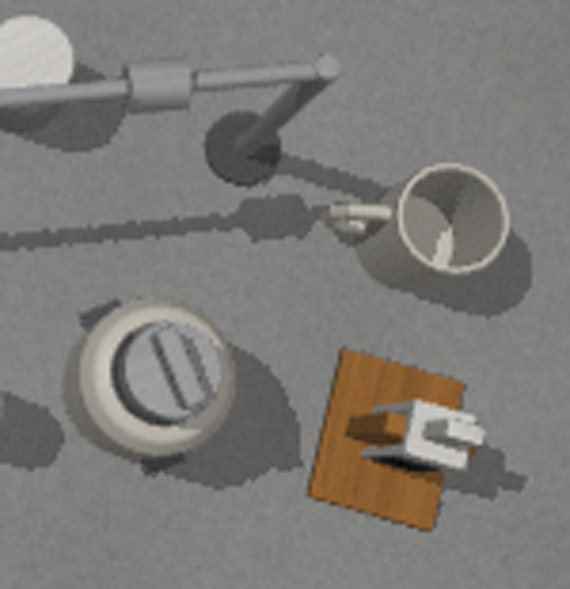

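The crop confirms it. The hanger's bridge and tab are at crop (450,432), the foot's corners at (345,350), (465,382), (433,528) and (310,495), and the target cap's bar at (175,370). I'll now plan the transfer to a hover above the stand.

```bash
cat >> h.py <<'E'
def yawy(q): 
    y=R.from_quat([q[1],q[2],q[3],q[0]]).as_matrix()[:,1]; return np.degrees(np.arctan2(y[1],y[0]))
def plan(p0,yaw0,wps):
    """wps: (x,y,z,yaw_of_tool_y); prints rows in tool units"""
    p=np.array(p0,float); yaw=yaw0; k=0
    for x,y,z,t in wps:
        q=np.array([x,y,z]); 
        for n in range(1,200):
            rows=[];pp=p.copy();yy=yaw
            for j in range(n):
                c,s=np.cos(np.radians(yy)),np.sin(np.radians(yy)); st=(q-pp)/(n-j)
                r=[(-s*st[0]+c*st[1])/20,(c*st[0]+s*st[1])/20,-st[2]/20,0,0,-((t-yaw)/n)/5]
                r=np.round(r,2); rows.append(r); w=r[:3]*20
                pp=pp+np.array([-s*w[0]+c*w[1],c*w[0]+s*w[1],-w[2]]); yy-=r[5]*5
            if np.abs(rows).max()<=.98: break
        for r in rows:
            k+=1; print(k,r.tolist())
        p=pp;yaw=yy
        print("reach",p.round(1),round(yaw,1))
E
python3 - <<'E'
from h import *
s=read_state(); print(s["tcp_pos"],yawy(s["orientation"]))
plan(s["tcp_pos"],yawy(s["orientation"]),[(400,100,240,28),(444,-345,235,-18.6)])
E
```

```text
[201.57195836 537.74238644 204.41947536] 69.44028109615749
1 [-0.68, -0.68, -0.07, 0.0, 0.0, 0.33]
2 [-0.7, -0.66, -0.07, 0.0, 0.0, 0.33]
3 [-0.72, -0.64, -0.07, 0.0, 0.0, 0.33]
4 [-0.73, -0.62, -0.07, 0.0, 0.0, 0.33]
5 [-0.75, -0.6, -0.07, 0.0, 0.0, 0.33]
6 [-0.77, -0.58, -0.07, 0.0, 0.0, 0.33]
7 [-0.79, -0.55, -0.07, 0.0, 0.0, 0.33]
8 [-0.8, -0.53, -0.07, 0.0, 0.0, 0.33]
9 [-0.82, -0.51, -0.07, 0.0, 0.0, 0.33]
10 [-0.83, -0.48, -0.07, 0.0, 0.0, 0.33]
11 [-0.84, -0.46, -0.07, 0.0, 0.0, 0.33]
12 [-0.86, -0.43, -0.07, 0.0, 0.0, 0.33]
13 [-0.87, -0.41, -0.07, 0.0, 0.0, 0.33]
14 [-0.88, -0.39, -0.07, 0.0, 0.0, 0.33]
15 [-0.89, -0.36, -0.07, 0.0, 0.0, 0.33]
16 [-0.9, -0.33, -0.07, 0.0, 0.0, 0.33]
17 [-0.91, -0.31, -0.07, 0.0, 0.0, 0.33]
18 [-0.92, -0.28, -0.07, 0.0, 0.0, 0.33]
19 [-0.93, -0.25, -0.07, 0.0, 0.0, 0.33]
20 [-0.93, -0.23, -0.07, 0.0, 0.0, 0.33]
21 [-0.94, -0.2, -0.08, 0.0, 0.0, 0.33]
22 [-0.95, -0.17, -0.07, 0.0, 0.0, 0.33]
23 [-0.95, -0.15, -0.08, 0.0, 0.0, 0.33]
24 [-0.95, -0.12, -0.07, 0.0, 0.0, 0.33]
25 [-0.96, -0.09, -0.08, 0.0, 0.0, 0.33]
reach [400.1 100.  240. ] 28.2
[... 240 characters left out ...]
32 [-0.96, -0.17, 0.01, 0.0, 0.0, 0.41]
33 [-0.96, -0.14, 0.01, 0.0, 0.0, 0.41]
34 [-0.97, -0.1, 0.01, 0.0, 0.0, 0.41]
35 [-0.97, -0.07, 0.01, 0.0, 0.0, 0.41]
36 [-0.97, -0.04, 0.01, 0.0, 0.0, 0.41]
37 [-0.97, -0.0, 0.01, 0.0, 0.0, 0.41]
38 [-0.97, 0.03, 0.01, 0.0, 0.0, 0.41]
39 [-0.97, 0.07, 0.01, 0.0, 0.0, 0.41]
40 [-0.97, 0.1, 0.01, 0.0, 0.0, 0.41]
41 [-0.96, 0.14, 0.01, 0.0, 0.0, 0.41]
42 [-0.96, 0.17, 0.01, 0.0, 0.0, 0.41]
43 [-0.95, 0.21, 0.01, 0.0, 0.0, 0.41]
44 [-0.94, 0.24, 0.01, 0.0, 0.0, 0.41]
45 [-0.93, 0.28, 0.02, 0.0, 0.0, 0.41]
46 [-0.92, 0.31, 0.01, 0.0, 0.0, 0.41]
47 [-0.91, 0.34, 0.02, 0.0, 0.0, 0.41]
48 [-0.91, 0.37, 0.01, 0.0, 0.0, 0.41]
reach [ 444.  -345.1  235. ] -19.0
```

{"method": "servo_tool", "body": {"commands": [[[-0.68,-0.68,-0.1,0,0,0.33,1],[-0.7,-0.66,-0.1,0,0,0.33,1],[-0.72,-0.64,-0.1,0,0,0.33,1],[-0.73,-0.62,-0.1,0,0,0.33,1],[-0.75,-0.6,-0.1,0,0,0.33,1]]]}}

```text
time_s: 0.52
tcp_pos: [241.5, 449.6, 214.9]
orientation: [-0.0, 0.249, 0.968, -0.001]
contact_force: [0.8, 0.2, 0.2]
opening: 93.9
grasp_force: 0.0
```

{"method": "servo_tool", "body": {"commands": [[[-0.77,-0.58,-0.1,0,0,0.33,1],[-0.79,-0.55,-0.1,0,0,0.33,1],[-0.8,-0.53,-0.1,0,0,0.33,1],[-0.82,-0.51,-0.1,0,0,0.33,1],[-0.83,-0.48,-0.1,0,0,0.33,1]]]}}

```text
time_s: 0.93
tcp_pos: [281.3, 362.1, 225.0]
orientation: [-0.0, 0.318, 0.948, -0.0]
contact_force: [0.2, -0.5, 1.0]
opening: 93.8
grasp_force: 0.0
```

{"method": "servo_tool", "body": {"commands": [[[-0.84,-0.46,-0.1,0,0,0.33,1],[-0.86,-0.43,-0.1,0,0,0.33,1],[-0.87,-0.41,-0.1,0,0,0.33,1],[-0.88,-0.39,-0.1,0,0,0.33,1],[-0.89,-0.36,-0.1,0,0,0.33,1]]]}}

```text
time_s: 1.35
tcp_pos: [320.8, 274.6, 235.1]
orientation: [-0.0, 0.386, 0.923, -0.0]
contact_force: [0.1, 0.1, 0.1]
opening: 94.1
grasp_force: 0.0
```

{"method": "servo_tool", "body": {"commands": [[[-0.9,-0.33,-0.07,0,0,0.33,1],[-0.91,-0.31,-0.07,0,0,0.33,1],[-0.92,-0.28,-0.07,0,0,0.33,1],[-0.93,-0.25,-0.07,0,0,0.33,1],[-0.93,-0.23,-0.07,0,0,0.33,1]]]}}

```text
time_s: 1.77
tcp_pos: [360.6, 187.3, 242.1]
orientation: [-0.0, 0.451, 0.892, -0.0]
contact_force: [0.6, -0.1, 0.1]
opening: 94.1
grasp_force: 0.0
```

{"method": "servo_tool", "body": {"commands": [[[-0.94,-0.2,0,0,0,0.33,1],[-0.95,-0.17,0,0,0,0.33,1],[-0.95,-0.15,0,0,0,0.33,1],[-0.95,-0.12,0,0,0,0.33,1],[-0.96,-0.09,0,0,0,0.33,1]]]}}

```text
time_s: 2.18
tcp_pos: [400.3, 99.8, 242.0]
orientation: [-0.0, 0.514, 0.858, -0.0]
contact_force: [0.0, -0.2, -0.5]
opening: 93.7
grasp_force: 0.0
```

{"method": "servo_tool", "body": {"commands": [[[-0.9,-0.37,0,0,0,0.41,1],[-0.91,-0.34,0,0,0,0.41,1],[-0.92,-0.31,0,0,0,0.41,1],[-0.93,-0.27,0,0,0,0.41,1],[-0.94,-0.24,0,0,0,0.41,1]]]}}

```text
time_s: 2.6
tcp_pos: [409.7, 3.2, 242.0]
orientation: [-0.0, 0.589, 0.808, -0.0]
contact_force: [0.1, 0.3, 0.3]
opening: 94.6
grasp_force: 0.0
```

{"method": "servo_tool", "body": {"commands": [[[-0.95,-0.21,0,0,0,0.41,1],[-0.96,-0.17,0,0,0,0.41,1],[-0.96,-0.14,0,0,0,0.41,1],[-0.97,-0.1,0,0,0,0.41,1],[-0.97,-0.07,0,0,0,0.41,1]]]}}

```text
time_s: 3.02
tcp_pos: [419.3, -93.6, 242.0]
orientation: [-0.0, 0.659, 0.752, -0.0]
contact_force: [0.3, 0.5, 0.4]
opening: 93.7
grasp_force: 0.0
```

{"method": "servo_tool", "body": {"commands": [[[-0.97,-0.04,0,0,0,0.41,1],[-0.97,0,0,0,0,0.41,1],[-0.97,0.03,0,0,0,0.41,1],[-0.97,0.07,0,0,0,0.41,1],[-0.97,0.1,0,0,0,0.41,1]]]}}

```text
time_s: 3.43
tcp_pos: [428.6, -190.2, 241.9]
orientation: [-0.0, 0.723, 0.69, -0.0]
contact_force: [-0.2, -0.2, 0.4]
opening: 94.1
grasp_force: 0.0
```

{"method": "servo_tool", "body": {"commands": [[[-0.96,0.14,0,0,0,0.41,1],[-0.96,0.17,0,0,0,0.41,1],[-0.95,0.21,0,0,0,0.41,1],[-0.94,0.24,0,0,0,0.41,1],[-0.93,0.28,0,0,0,0.41,1]]]}}

```text
time_s: 3.85
tcp_pos: [438.3, -286.9, 241.8]
orientation: [-0.001, 0.782, 0.623, -0.0]
contact_force: [-0.5, 0.4, 0.1]
opening: 94.3
grasp_force: 0.0
```

{"method": "servo_tool", "body": {"commands": [[[-0.92,0.31,0,0,0,0.41,1],[-0.91,0.34,0,0,0,0.41,1],[-0.91,0.37,0,0,0,0.41,1],[0,0,0,0,0,0,1],[0,0,0,0,0,0,1]]]}}

```text
time_s: 4.27
tcp_pos: [443.9, -344.5, 241.6]
orientation: [-0.001, 0.814, 0.581, 0.0]
contact_force: [0.2, 0.4, -0.6]
opening: 94.1
grasp_force: 0.0
```

```bash
python3 - <<'E'
from h import *
i,st,p,d=grab("wrist"); np.savez("pics/w1.npz",p=p,d=d); 
print(st["tcp_pos"],yawy(st["orientation"]))
cv2.imwrite("pics/w1.png",cv2.resize(p[:,:,::-1],(800,600),interpolation=cv2.INTER_CUBIC))
P=cloud(i,d,st); Z=P[:,:,2]; near=np.hypot(P[:,:,0]-444,P[:,:,1]+345)<75
for nm,a,b in[("tab",136,146),("bridge",94,102),("ridge",86,93),("foot",5,30)]:
    m=near&(Z>a)&(Z<b); q=P[m]
    if len(q)<5: print(nm,len(q)); continue
    r=cv2.minAreaRect(q[:,:2].astype(np.float32)); print(nm,len(q),q.mean(0).round(1),r)
E
```

```text
[ 443.87929335 -344.53166667  241.59537504] -18.997650552889294
tab 343 [ 444.  -348.9  140.1] ((444.0390625, -349.04931640625), (23.248050689697266, 11.656557083129883), 71.27420806884766)
bridge 999 [ 444.8 -347.    98.5] ((443.8486633300781, -349.6951599121094), (40.43596649169922, 36.023494720458984), 74.74726867675781)
ridge 214 [ 451.  -326.    90.4] ((452.22503662109375, -345.1289978027344), (30.76483154296875, 58.45064926147461), 11.948969841003418)
foot 4417 [ 447.3 -340.2   10.5] ((444.7425842285156, -347.05902099609375), (90.38634490966797, 110.13563537597656), 73.84854125976562)
```

View pics/w1.png

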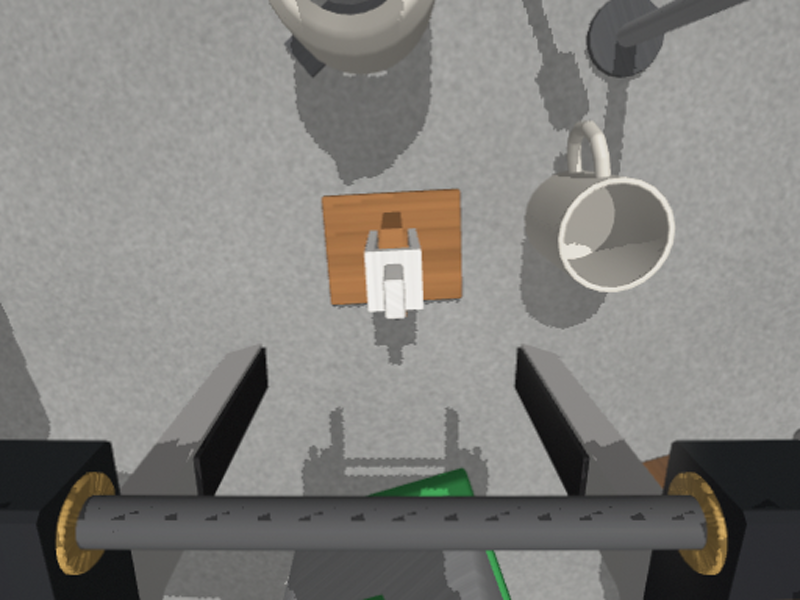

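The wrist picture (800x600) shows the hanger at (395,280) astride the ridge, centred between the fingers. The depth fit gives its centre at (444,-349) with its y axis at about 74°. I'll descend and grip.

{"method": "servo_tool", "body": {"commands": [[[-0.23,0.08,0.9,0,0,-0.6,1],[0,0,0.98,0,0,0,0.6],[0,0,0.98,0,0,0,0.5],[0,0,0.98,0,0,0,0.5],[0,0,0.98,0,0,0,0.5]]], "newtons": 25}}

```text
time_s: 4.73
tcp_pos: [444.4, -347.7, 145.3]
orientation: [-0.0, 0.798, 0.603, 0.0]
contact_force: [0.3, 0.4, 0.4]
opening: 70.2
grasp_force: 0.0
```

{"method": "servo_tool", "body": {"commands": [[[0,0,0.98,0,0,0,0.5],[0,0,0.7,0,0,0,0.5],[0,0,0.28,0,0,0,0.5],[0,0,0,0,0,0,0.3],[0,0,0,0,0,0,0.2]]]}}

```text
time_s: 5.15
tcp_pos: [444.6, -348.7, 107.3]
orientation: [0.0, 0.798, 0.603, 0.0]
contact_force: [0.1, -0.3, 0.3]
opening: 37.7
grasp_force: 0.0
```

{"method": "servo_tool", "body": {"commands": [[[0,0,0,0,0,0,0],[0,0,0,0,0,0,0],[0,0,0,0,0,0,0],[0,0,0,0,0,0,0],[0,0,0,0,0,0,0]]]}}

```text
time_s: 5.57
tcp_pos: [444.6, -349.8, 107.8]
orientation: [0.001, 0.798, 0.602, -0.0]
contact_force: [-0.8, 0.7, 3.9]
opening: 12.1
grasp_force: 25.0
```

{"method": "servo_tool", "body": {"commands": [[[0,0,0,0,0,0,0],[0,0,0,0,0,0,0],[0,0,0,0,0,0,0],[0,0,0,0,0,0,0],[0,0,0,0,0,0,0]]]}}

```text
time_s: 5.98
tcp_pos: [444.6, -349.8, 107.8]
orientation: [0.001, 0.798, 0.602, -0.0]
contact_force: [-1.4, 1.6, 5.1]
opening: 11.9
grasp_force: 25.0
```

```bash
python3 - <<'E'
from h import *
s=read_state(); print(s["tcp_pos"],yawy(s["orientation"]),s["opening"],s["grasp_force"],s["contact_force"])
a=np.load("pics/top.npz");P=cloud(camera_info("top"),a["d"]).reshape(-1,3)
def fit(P):
    m=(P[:,2]>196)&(P[:,2]<212)&(P[:,0]>595)&(P[:,0]<675)&(P[:,1]>-225)&(P[:,1]<175)
    q=P[m]; 
    for _ in range(4):
        k=np.polyfit(q[:,1],q[:,0],1); r=q[:,0]-np.polyval(k,q[:,1]); q=q[abs(r)<2.5*r.std()]
    print(len(q),k,np.degrees(np.arctan(-k[0])),r.std(),np.percentile(q[:,2],90))
    return k
k=fit(P)
m=(P[:,2]>213)&(P[:,2]<228)&(abs(P[:,0]-np.polyval(k,P[:,1]))<20)
for lo,hi in((-200,-100),(70,140)):
    q=P[m&(P[:,1]>lo)&(P[:,1]<hi)]; print(len(q),q.mean(0),q.min(0),q.max(0))
# scene cam too
p,d=camera("scene");np.savez("pics/scene2.npz",p=p,d=d);P=cloud(camera_info("scene"),d).reshape(-1,3); k=fit(P)
m=(P[:,2]>214)&(P[:,2]<228)&(abs(P[:,0]-np.polyval(k,P[:,1]))<20)
for lo,hi in((-200,-100),(70,140)):
    q=P[m&(P[:,1]>lo)&(P[:,1]<hi)]; print(len(q),q.mean(0),q.min(0),q.max(0))
E
```

```text
[ 444.60144368 -349.753746    107.82651849] -15.959251890281498 11.942922051567917 25.00056266784668 [-1.4192436   1.61700769  5.09702957]
827 [-9.87329040e-02  6.32053317e+02] 5.638703708740557 3.671367924262937 207.79653247278344
133 [ 647.43512297 -149.89211035  215.4196103 ] [ 635.27745986 -167.26522636  213.00284578] [ 658.89346029 -132.29754339  219.11424844]
41 [621.59193926 110.6940337  215.32321422] [610.63170242 104.17487069 213.26914887] [631.28752299 115.72973594 219.18002817]
598 [-1.05911255e-01  6.38607007e+02] 6.045729755944696 4.50956609256516 206.99431461561693
24 [ 652.4256692  -147.14547561  215.10498519] [ 644.99216309 -163.48782529  214.00672622] [ 662.37580678 -129.35532141  217.31493484]
9 [627.05813709 112.96794853 214.90193656] [622.05015474 107.296759   214.18686552] [633.02674042 119.51900219 216.93338181]
```

```bash
python3 - <<'E'
from h import *
s=read_state()
plan(s["tcp_pos"],yawy(s["orientation"]),[(444.6,-349.8,245,-16),(500,-250,328,-10),(636,-20,328,5.7)])
E
```

```text
1 [-0.0, 0.0, -0.98, 0.0, 0.0, 0.0]
2 [-0.0, 0.0, -0.98, 0.0, 0.0, 0.0]
3 [-0.0, 0.0, -0.98, 0.0, 0.0, 0.0]
4 [-0.0, 0.0, -0.98, 0.0, 0.0, 0.0]
5 [-0.0, 0.0, -0.98, 0.0, 0.0, 0.0]
6 [-0.0, 0.0, -0.98, 0.0, 0.0, 0.0]
7 [-0.0, 0.0, -0.98, 0.0, 0.0, 0.0]
reach [ 444.6 -349.7  245. ] -16.0
8 [0.93, 0.22, -0.69, 0.0, 0.0, -0.2]
9 [0.92, 0.23, -0.69, 0.0, 0.0, -0.2]
10 [0.92, 0.25, -0.69, 0.0, 0.0, -0.2]
11 [0.91, 0.26, -0.69, 0.0, 0.0, -0.2]
12 [0.91, 0.28, -0.7, 0.0, 0.0, -0.2]
13 [0.9, 0.29, -0.69, 0.0, 0.0, -0.2]
reach [ 499.9 -250.   328. ] -10.0
14 [0.96, 0.36, -0.0, 0.0, 0.0, -0.24]
15 [0.95, 0.38, -0.0, 0.0, 0.0, -0.24]
16 [0.95, 0.4, -0.0, 0.0, 0.0, -0.24]
17 [0.94, 0.42, -0.0, 0.0, 0.0, -0.24]
18 [0.93, 0.44, -0.0, 0.0, 0.0, -0.24]
19 [0.92, 0.46, -0.0, 0.0, 0.0, -0.24]
20 [0.91, 0.48, -0.0, 0.0, 0.0, -0.24]
21 [0.9, 0.5, -0.0, 0.0, 0.0, -0.24]
22 [0.89, 0.52, -0.0, 0.0, 0.0, -0.24]
23 [0.87, 0.54, -0.0, 0.0, 0.0, -0.24]
24 [0.86, 0.56, -0.0, 0.0, 0.0, -0.24]
25 [0.85, 0.57, -0.0, 0.0, 0.0, -0.24]
26 [0.85, 0.59, -0.0, 0.0, 0.0, -0.24]
reach [636. -20. 328.] 5.6
```

{"method": "servo_tool", "body": {"commands": [[[0,0,-0.3,0,0,0,0],[0,0,-0.7,0,0,0,0],[0,0,-0.98,0,0,0,0],[0,0,-0.98,0,0,0,0],[0,0,-0.98,0,0,0,0]]]}}

```text
time_s: 6.45
tcp_pos: [443.9, -348.6, 185.5]
orientation: [-0.001, 0.798, 0.602, 0.0]
contact_force: [-0.8, -0.3, -1.2]
opening: 12.0
grasp_force: 25.0
```

{"method": "servo_tool", "body": {"commands": [[[0,0,-0.98,0,0,0,0],[0,0,-0.98,0,0,0,0],[0,0,-0.98,0,0,0,0],[0.93,0.22,-0.69,0,0,-0.2,0],[0.92,0.23,-0.69,0,0,-0.2,0]]]}}

```text
time_s: 6.87
tcp_pos: [462.7, -316.2, 272.5]
orientation: [-0.0, 0.788, 0.615, 0.0]
contact_force: [0.8, -1.0, -1.0]
opening: 11.5
grasp_force: 25.0
```

{"method": "servo_tool", "body": {"commands": [[[0.92,0.25,-0.69,0,0,-0.2,0],[0.91,0.26,-0.69,0,0,-0.2,0],[0.91,0.28,-0.7,0,0,-0.2,0],[0.9,0.29,-0.69,0,0,-0.2,0],[0.96,0.36,0,0,0,-0.24,0]]]}}

```text
time_s: 7.28
tcp_pos: [511.4, -231.8, 330.4]
orientation: [0.002, 0.759, 0.651, 0.001]
contact_force: [1.5, 0.0, -1.6]
opening: 11.9
grasp_force: 25.0
```

{"method": "servo_tool", "body": {"commands": [[[0.95,0.38,0,0,0,-0.24,0],[0.95,0.4,0,0,0,-0.24,0],[0.94,0.42,0,0,0,-0.24,0],[0.93,0.44,0,0,0,-0.24,0],[0.92,0.46,0,0,0,-0.24,0]]]}}

```text
time_s: 7.7
tcp_pos: [562.3, -142.2, 326.5]
orientation: [-0.001, 0.724, 0.69, -0.0]
contact_force: [0.5, 0.1, -1.8]
opening: 12.0
grasp_force: 25.0
```

{"method": "servo_tool", "body": {"commands": [[[0.91,0.48,0,0,0,-0.24,0],[0.9,0.5,0,0,0,-0.24,0],[0.89,0.52,0,0,0,-0.24,0],[0.87,0.54,0,0,0,-0.24,0],[0.86,0.56,0,0,0,-0.24,0]]]}}

```text
time_s: 8.12
tcp_pos: [614.9, -53.9, 326.4]
orientation: [-0.001, 0.686, 0.727, -0.0]
contact_force: [0.9, -0.0, -1.9]
opening: 12.0
grasp_force: 25.0
```

{"method": "servo_tool", "body": {"commands": [[[0.85,0.57,0,0,0,-0.24,0],[0.85,0.59,0,0,0,-0.24,0],[0,0,0,0,0,0,0],[0,0,0,0,0,0,0],[0,0,0,0,0,0,0]]]}}

```text
time_s: 8.53
tcp_pos: [635.2, -19.9, 326.7]
orientation: [-0.0, 0.672, 0.741, -0.001]
contact_force: [-0.3, -0.1, -1.4]
opening: 11.8
grasp_force: 25.0
```

```bash
cat > rail.py <<'E'
from h import *
def fit(P):
    m=(P[:,2]>203)&(P[:,2]<211)&(P[:,0]>590)&(P[:,0]<680)&(P[:,1]>-120)&(P[:,1]<90)
    q=P[m]; print("top band",len(q))
    for _ in range(5):
        k=np.polyfit(q[:,1],q[:,0],1); r=q[:,0]-np.polyval(k,q[:,1]); q=q[abs(r)<2.5*r.std()+.1]
    print(k,"yaw",np.degrees(np.arctan(-k[0])),"y",q[:,1].min(),q[:,1].max(),"std",r.std(),"zmax",np.percentile(q[:,2],95))
    return k
E
python3 - <<'E'
from rail import *
i,st,p,d=grab("wrist"); np.savez("pics/w2.npz",p=p,d=d)
print(st["tcp_pos"],yawy(st["orientation"]),st["opening"],st["contact_force"],st["joint_positions"])
cv2.imwrite("pics/w2.png",cv2.resize(p[:,:,::-1],(800,600),interpolation=cv2.INTER_CUBIC))
k=fit(cloud(i,d,st).reshape(-1,3)); print("x at tcp y",np.polyval(k,st["tcp_pos"][1]))
i,st,p,d=grab("top"); k=fit(cloud(i,d).reshape(-1,3)); print(np.polyval(k,st["tcp_pos"][1]))
E
```

```text
[635.22508873 -19.85193268 326.65923091] 5.626603736672869 11.842068767429577 [-0.25426996 -0.08666439 -1.44232558] [-1.66961030e-01  2.77141527e-01  1.20964091e+00 -6.16886904e-04
  1.65637422e+00 -2.65216191e-01]
top band 1632
[-1.00047533e-01  6.32864970e+02] yaw 5.71328958545758 y -33.46592459744973 89.92645371319107 std 3.1143887260095173 zmax 207.19003549322255
x at tcp y 634.8511064367735
top band 20
[-7.20999042e-02  6.36071575e+02] yaw 4.123884231864531 y -102.95358982079172 15.17988026454567 std 2.139804044534778 zmax 208.81619622302253
637.531505924093
```

View pics/w2.png

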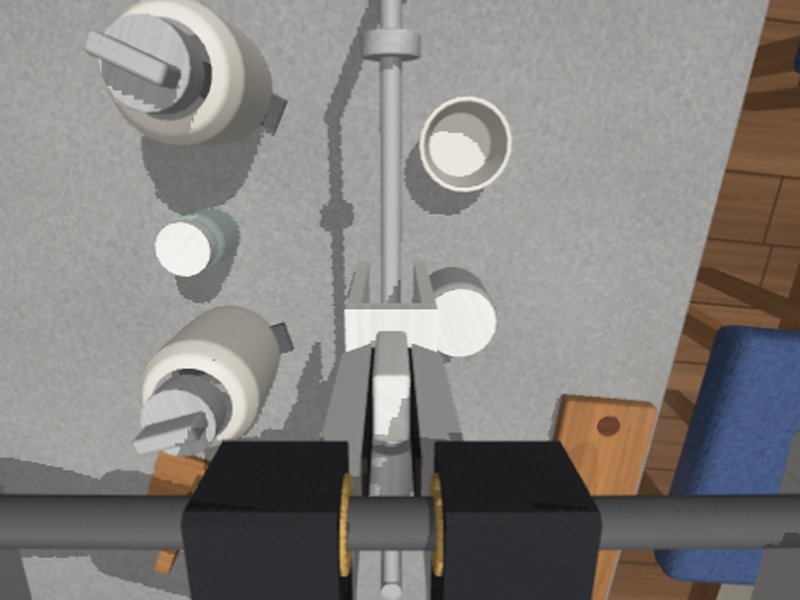

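The wrist picture shows the rail running up through column 391, right under the held hanger's channel and tab (column 392). The short collar is at (391,45). I'll lower it onto the rail.

{"method": "servo_tool", "body": {"commands": [[[0,0,0.9,0,0,0,0],[0,0,0.98,0,0,0,0],[0,0,0.98,0,0,0,0],[0,0,0.98,0,0,0,0],[0,0,0.7,0,0,0,0]]]}}

```text
time_s: 9.05
tcp_pos: [634.5, -20.5, 234.7]
orientation: [-0.001, 0.672, 0.74, -0.001]
contact_force: [0.6, 0.3, -2.0]
opening: 11.8
grasp_force: 25.0
```

{"method": "servo_tool", "body": {"commands": [[[0,0,0.3,0,0,0,0],[0,0,0.1,0,0,0,0],[0,0,0.05,0,0,0,0],[0,0,0.05,0,0,0,0],[0,0,0,0,0,0,0]]]}}

```text
time_s: 9.47
tcp_pos: [636.4, -19.8, 228.0]
orientation: [0.001, 0.672, 0.741, 0.001]
contact_force: [0.8, 0.2, -2.1]
opening: 12.2
grasp_force: 25.0
```

{"method": "servo_tool", "body": {"commands": [[[0,0,0.05,0,0,0,0],[0,0,0.05,0,0,0,0],[0,0,0.0,0,0,0,0],[0,0,0,0,0,0,0],[0,0,0,0,0,0,0]]]}}

```text
time_s: 9.88
tcp_pos: [635.7, -19.5, 224.8]
orientation: [0.0, 0.671, 0.741, 0.0]
contact_force: [0.9, 0.4, -1.8]
opening: 12.0
grasp_force: 25.0
```

{"method": "servo_tool", "body": {"commands": [[[0,0,0.05,0,0,0,0],[0,0,0,0,0,0,0],[0,0,0,0,0,0,0],[0,0,0,0,0,0,0],[0,0,0,0,0,0,0]]]}}

```text
time_s: 10.3
tcp_pos: [635.9, -19.5, 223.8]
orientation: [0.0, 0.671, 0.741, 0.0]
contact_force: [1.1, -0.2, -1.7]
opening: 11.7
grasp_force: 25.0
```

{"method": "servo_tool", "body": {"commands": [[[0,0,0.05,0,0,0,0],[0,0,0,0,0,0,0],[0,0,0,0,0,0,0],[0,0,0,0,0,0,0],[0,0,0,0,0,0,0]]]}}

```text
time_s: 10.72
tcp_pos: [635.9, -19.5, 223.7]
orientation: [0.0, 0.671, 0.741, 0.0]
contact_force: [-1.9, 1.1, 5.9]
opening: 11.9
grasp_force: 25.0
```

{"method": "servo_tool", "body": {"commands": [[[-0.2,0,-0.02,0,0,0,0],[-0.5,0,0,0,0,0,0],[-0.5,0,0,0,0,0,0],[-0.5,0,0,0,0,0,0],[-0.5,0,0,0,0,0,0]]]}}

```text
time_s: 11.13
tcp_pos: [640.7, -62.9, 223.8]
orientation: [-0.0, 0.671, 0.741, 0.001]
contact_force: [-0.8, 5.3, 5.0]
opening: 12.1
grasp_force: 25.0
```

{"method": "servo_tool", "body": {"commands": [[[-0.5,0,0,0,0,0,0],[-0.5,0,0,0,0,0,0],[-0.5,0,0,0,0,0,0],[-0.4,0,0,0,0,0,0],[-0.2,0,0,0,0,0,0]]]}}

```text
time_s: 11.55
tcp_pos: [644.7, -105.6, 223.8]
orientation: [-0.0, 0.672, 0.741, 0.001]
contact_force: [-0.5, 6.2, 5.4]
opening: 11.8
grasp_force: 25.0
```

{"method": "servo_tool", "body": {"commands": [[[-0.1,0,0,0,0,0,0],[-0.1,0,0,0,0,0,0],[-0.1,0,0,0,0,0,0],[0,0,0,0,0,0,0],[0,0,0,0,0,0,0]]]}}

```text
time_s: 11.97
tcp_pos: [645.3, -111.0, 223.8]
orientation: [0.0, 0.672, 0.741, 0.001]
contact_force: [-0.1, 3.4, 6.8]
opening: 11.8
grasp_force: 25.0
```

{"method": "servo_tool", "body": {"commands": [[[-0.05,0,0,0,0,0,0],[0,0,0,0,0,0,0],[-0.05,0,0,0,0,0,0],[0,0,0,0,0,0,0],[0,0,0,0,0,0,0]]]}}

```text
time_s: 12.38
tcp_pos: [645.4, -112.1, 223.8]
orientation: [-0.0, 0.671, 0.741, 0.001]
contact_force: [-1.5, 6.3, 6.0]
opening: 11.6
grasp_force: 25.0
```

{"method": "servo_tool", "body": {"commands": [[[-0.05,0,0,0,0,0,0],[0,0,0,0,0,0,0],[0,0,0,0,0,0,0],[0,0,0,0,0,0,0],[0,0,0,0,0,0,0]]]}}

```text
time_s: 12.8
tcp_pos: [645.4, -112.1, 223.8]
orientation: [-0.001, 0.671, 0.741, 0.002]
contact_force: [-1.4, 6.9, 5.9]
opening: 11.9
grasp_force: 25.0
```

{"method": "servo_tool", "body": {"commands": [[[-0.05,0,0,0,0,0,0],[0,0,0,0,0,0,0],[-0.05,0,0,0,0,0,0],[0,0,0,0,0,0,0],[0,0,0,0,0,0,0]]]}}

```text
time_s: 13.22
tcp_pos: [645.4, -112.2, 223.9]
orientation: [-0.002, 0.671, 0.742, 0.003]
contact_force: [-2.3, 11.6, 7.1]
opening: 11.9
grasp_force: 25.0
```

```bash
python3 - <<'E'
from h import *
s=read_state(); print(s["tcp_pos"],s["contact_force"],yawy(s["orientation"]))
i,st,p,d=grab("scene"); cv2.imwrite("pics/s3.png",cv2.resize(p[150:240,130:250,::-1],None,fx=6,fy=6,interpolation=cv2.INTER_CUBIC))
E
```

```text
[ 645.39792468 -112.2374058   223.86713558] [-2.33461663 11.63946658  7.08817595] 5.728933126486989
```

View pics/s3.png

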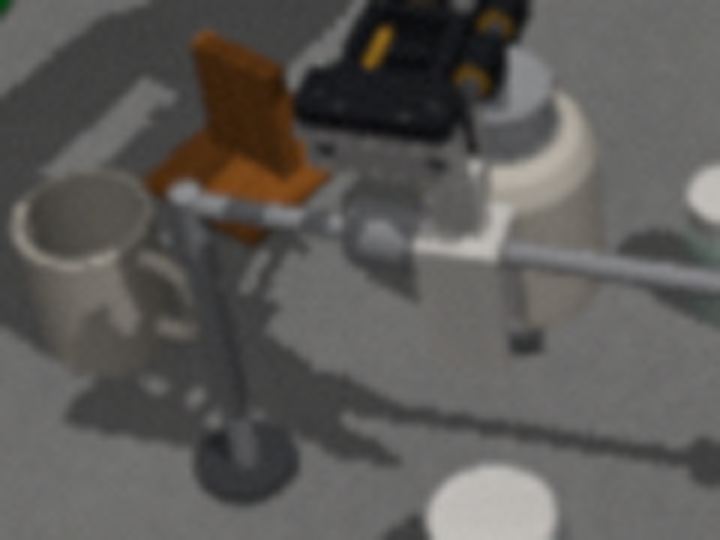

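The enlarged scene view shows the hanger astride the rail, its bridge face at (415,240) against the long collar at (385,235). The push force rose with no further motion, so it is touching. I'll relax the push, release and rise.

{"method": "servo_tool", "body": {"commands": [[[0.1,0,0,0,0,0,0],[0.02,0,0,0,0,0,0],[0,0,0,0,0,0,0],[0,0,0,0,0,0,0.3],[0,0,0,0,0,0,0.5]]]}}

```text
time_s: 13.68
tcp_pos: [644.7, -115.0, 222.1]
orientation: [0.0, 0.672, 0.741, -0.001]
contact_force: [-0.9, 0.4, 0.5]
opening: 22.2
grasp_force: 0.0
```

{"method": "servo_tool", "body": {"commands": [[[0,0,0,0,0,0,0.5],[0,0,0,0,0,0,0.5],[0,0,-0.4,0,0,0,0.5],[0,0,-0.8,0,0,0,0.5],[0,0,-0.9,0,0,0,0.5]]]}}

```text
time_s: 14.1
tcp_pos: [644.1, -113.9, 264.3]
orientation: [-0.001, 0.672, 0.741, -0.001]
contact_force: [-0.8, 0.4, -0.4]
opening: 46.4
grasp_force: 0.0
```

```bash
python3 - <<'E'
from h import *
i,st,p,d=grab("wrist"); np.savez("pics/w4.npz",p=p,d=d); print(st["tcp_pos"],yawy(st["orientation"]),st["opening"],st["contact_force"])
P=cloud(i,d,st).reshape(-1,3)
a=np.load("pics/top.npz");T=cloud(camera_info("top"),a["d"]).reshape(-1,3)
for n,Q in(("w",P),("top",T)):
  near=np.hypot(Q[:,0]-481,Q[:,1]+165)<60
  for nm,lo,hi in(("bar",171,178),("lid",144,152),("sh",112,122)):
    q=Q[near&(Q[:,2]>lo)&(Q[:,2]<hi)]
    if len(q)>10: print(n,nm,len(q),q.mean(0).round(1),cv2.minAreaRect(q[:,:2].astype(np.float32)))
near=np.hypot(P[:,0]-645,P[:,1]+112)<40
q=P[near&(P[:,2]>209)&(P[:,2]<218)&(P[:,1]>-132)]; print("bridge",len(q),q.mean(0) if len(q) else 0,cv2.minAreaRect(q[:,:2].astype(np.float32)))
plan(st["tcp_pos"],yawy(st["orientation"]),[(645.4,-112.,290,5.7),(481,-165.5,250,-31)])
E
```

```text
[ 644.14820415 -113.90782054  264.25125798] 5.616370384820017 46.43856492905243 [-0.801839    0.4017953  -0.39492721]
w bar 800 [ 482.2 -165.2  174.1] ((481.6851806640625, -166.07337951660156), (50.27146911621094, 14.427017211914062), 21.724365234375)
w lid 1937 [ 483.8 -162.1  148.3] ((482.2969055175781, -165.68927001953125), (57.74110794067383, 59.59814453125), 27.76753807067871)
w sh 1779 [ 494.9 -152.4  115.8] ((488.14093017578125, -160.12554931640625), (74.5382308959961, 90.518798828125), 40.27485656738281)
top bar 132 [ 481.5 -166.5  174.4] ((481.8248291015625, -167.08941650390625), (48.784637451171875, 14.21013355255127), 21.900466918945312)
top lid 321 [ 481.1 -164.7  148.5] ((481.5694274902344, -166.86436462402344), (56.7526741027832, 57.115474700927734), 88.40969848632812)
top sh 430 [ 479.2 -162.6  116.1] ((481.19830322265625, -166.90077209472656), (88.60562896728516, 90.7735595703125), 88.3735122680664)
bridge 1787 [ 644.52356898 -107.84294068  214.34046297] ((645.7403564453125, -111.79713439941406), (35.97378921508789, 40.650352478027344), 5.557284832000732)
1 [0.04, 0.04, -0.64, 0.0, 0.0, -0.01]
2 [0.05, 0.03, -0.65, 0.0, 0.0, -0.01]
reach [ 645.4 -112.   290.1] 5.7
3 [-0.2, -0.94, 0.22, 0.0, 0.0, 0.82]
4 [-0.27, -0.92, 0.22, 0.0, 0.0, 0.82]
5 [-0.34, -0.9, 0.22, 0.0, 0.0, 0.82]
6 [-0.4, -0.87, 0.22, 0.0, 0.0, 0.82]
7 [-0.46, -0.84, 0.22, 0.0, 0.0, 0.82]
8 [-0.52, -0.81, 0.23, 0.0, 0.0, 0.82]
9 [-0.58, -0.77, 0.22, 0.0, 0.0, 0.82]
10 [-0.63, -0.72, 0.23, 0.0, 0.0, 0.82]
11 [-0.68, -0.68, 0.22, 0.0, 0.0, 0.82]
reach [ 481.  -165.4  250.1] -31.2
```

```bash
python3 - <<'E'
from h import *
st=read_state()
plan(st["tcp_pos"],yawy(st["orientation"]),[(644,-114,285,5.6),(481.7,-166.2,200,-68.2)])
E
```

```text
1 [0.05, -0.13, -0.74, 0.0, 0.0, 0.0]
reach [ 644.  -113.9  285. ] 5.6
2 [-0.12, -0.56, 0.28, 0.0, 0.0, 0.98]
3 [-0.17, -0.54, 0.28, 0.0, 0.0, 0.98]
4 [-0.21, -0.53, 0.28, 0.0, 0.0, 0.98]
5 [-0.26, -0.51, 0.28, 0.0, 0.0, 0.98]
6 [-0.3, -0.48, 0.28, 0.0, 0.0, 0.98]
7 [-0.34, -0.46, 0.28, 0.0, 0.0, 0.98]
8 [-0.38, -0.42, 0.29, 0.0, 0.0, 0.98]
9 [-0.41, -0.39, 0.28, 0.0, 0.0, 0.98]
10 [-0.44, -0.35, 0.29, 0.0, 0.0, 0.98]
11 [-0.47, -0.32, 0.28, 0.0, 0.0, 0.98]
12 [-0.5, -0.27, 0.29, 0.0, 0.0, 0.98]
13 [-0.52, -0.23, 0.28, 0.0, 0.0, 0.98]
14 [-0.54, -0.19, 0.29, 0.0, 0.0, 0.98]
15 [-0.55, -0.14, 0.28, 0.0, 0.0, 0.98]
16 [-0.56, -0.09, 0.29, 0.0, 0.0, 0.98]
reach [ 481.7 -166.1  200. ] -67.9
```

{"method": "servo_tool", "body": {"commands": [[[0,0,-0.9,0,0,0,0.5],[0,-0.2,-0.2,0,0,0,0.5],[-0.12,-0.56,0,0,0,0.98,0.5],[-0.17,-0.54,0,0,0,0.98,0.5],[-0.21,-0.53,0,0,0,0.98,0.5]]]}}

```text
time_s: 14.57
tcp_pos: [607.9, -124.8, 286.7]
orientation: [0.0, 0.762, 0.647, -0.0]
contact_force: [0.8, -0.3, -0.1]
opening: 46.9
grasp_force: 0.0
```

{"method": "servo_tool", "body": {"commands": [[[-0.26,-0.51,0,0,0,0.98,0.5],[-0.3,-0.48,0,0,0,0.98,0.5],[-0.34,-0.46,0,0,0,0.98,0.5],[-0.38,-0.42,0.4,0,0,0.98,0.5],[-0.41,-0.39,0.5,0,0,0.98,0.5]]]}}

```text
time_s: 14.98
tcp_pos: [554.2, -142.6, 269.6]
orientation: [0.001, 0.882, 0.471, 0.001]
contact_force: [-0.2, 0.2, 0.1]
opening: 46.7
grasp_force: 0.0
```

{"method": "servo_tool", "body": {"commands": [[[-0.44,-0.35,0.5,0,0,0.98,0.5],[-0.47,-0.32,0.5,0,0,0.98,0.5],[-0.5,-0.27,0.5,0,0,0.98,0.5],[-0.52,-0.23,0.5,0,0,0.98,0.5],[-0.54,-0.19,0.5,0,0,0.98,0.5]]]}}

```text
time_s: 15.4
tcp_pos: [499.3, -159.6, 218.2]
orientation: [0.0, 0.962, 0.273, -0.0]
contact_force: [0.7, -0.0, -0.0]
opening: 47.0
grasp_force: 0.0
```

{"method": "servo_tool", "body": {"commands": [[[-0.55,-0.14,0.4,0,0,0.98,0.5],[-0.56,-0.09,0.3,0,0,0.98,0.5],[0,0,0,0,0,0,0.5],[0,0,0,0,0,0,0.5],[0,0,0,0,0,0,0.5]]]}}

```text
time_s: 15.82
tcp_pos: [479.3, -166.5, 205.5]
orientation: [0.0, 0.981, 0.193, 0.001]
contact_force: [0.9, -0.2, 0.0]
opening: 47.1
grasp_force: 0.0
```

```bash
python3 - <<'E'
from h import *
i,st,p,d=grab("wrist"); np.savez("pics/w5.npz",p=p,d=d); print(st["tcp_pos"],yawy(st["orientation"]),st["opening"],st["contact_force"],st["joint_positions"])
cv2.imwrite("pics/w5.png",cv2.resize(p[:,:,::-1],(800,600),interpolation=cv2.INTER_CUBIC))
Q=cloud(i,d,st).reshape(-1,3)
near=np.hypot(Q[:,0]-481,Q[:,1]+165)<60
for nm,lo,hi in(("bar",171,178),("lid",144,152)):
    q=Q[near&(Q[:,2]>lo)&(Q[:,2]<hi)]
    if len(q)>10: print(nm,len(q),q.mean(0).round(1),cv2.minAreaRect(q[:,:2].astype(np.float32)))
E
```

```text
[ 479.30569814 -166.46512887  205.54949882] -67.76421849458562 47.05043234668102 [ 0.94945655 -0.22227457  0.02795144] [-5.05127990e-01  6.10496966e-02  1.70547965e+00  2.07710119e-04
  1.37365166e+00  6.77539690e-01]
bar 1344 [ 482.5 -166.   174. ] ((481.53851318359375, -166.5978546142578), (49.36944580078125, 13.403755187988281), 21.82960319519043)
lid 3316 [ 483.5 -165.4  148.3] ((481.8277893066406, -166.18418884277344), (57.97917175292969, 59.413368225097656), 20.64177703857422)
```

View pics/w5.png

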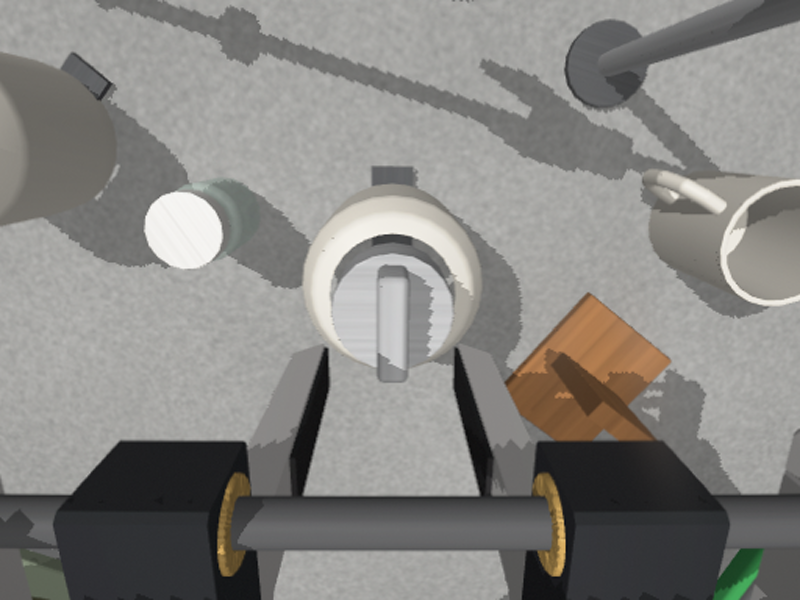

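The wrist picture shows the cap's bar upright at column 392, rows 265-380, centred between the fingers. I'll descend and grip it.

{"method": "servo_tool", "body": {"commands": [[[0.11,0.04,0.6,0,0,0,0.5],[0,0,0.9,0,0,0,0.5],[0,0,0.8,0,0,0,0.4],[0,0,0.35,0,0,0,0.4],[0,0,0,0,0,0,0.3]]], "newtons": 40}}

```text
time_s: 16.28
tcp_pos: [480.0, -165.3, 149.7]
orientation: [-0.001, 0.981, 0.192, -0.002]
contact_force: [-1.4, 0.7, -0.7]
opening: 34.2
grasp_force: 0.0
```

{"method": "servo_tool", "body": {"commands": [[[0,0,0,0,0,0,0],[0,0,0,0,0,0,0],[0,0,0,0,0,0,0],[0,0,0,0,0,0,0],[0,0,0,0,0,0,0]]]}}

```text
time_s: 16.7
tcp_pos: [481.9, -166.6, 153.1]
orientation: [0.001, 0.981, 0.192, 0.001]
contact_force: [0.5, 0.1, 1.3]
opening: 13.9
grasp_force: 40.0
```

{"method": "servo_tool", "body": {"commands": [[[0,0,0,0,0,0,0],[0,0,0,0,0,0,0],[0,0,0,0,0,0,0],[0,0,0,0,0,0,0],[0,0,0,0,0,0,0]]]}}

```text
time_s: 17.12
tcp_pos: [481.9, -166.6, 153.1]
orientation: [0.001, 0.981, 0.192, 0.001]
contact_force: [0.9, -0.1, 6.1]
opening: 13.9
grasp_force: 40.0
```

```bash
python3 - <<'E'
from h import *
s=read_state(); print(s)
E
```

```text
{'time_s': 17.1167, 'joint_positions': array([-5.02859105e-01,  1.17544671e-01,  1.75786496e+00,  1.96946040e-04,
        1.26397915e+00,  6.81466875e-01]), 'joint_velocities': array([0.00055178, 0.00094869, 0.00039381, 0.00126331, 0.00079487,
       0.00020805]), 'effort': array([-2.85334568e-01, -2.89717859e+01, -2.40862691e+01, -1.46164130e-01,
       -1.16702024e-02,  2.81979905e-03]), 'tcp_pos': array([ 481.85954129, -166.58103779,  153.11604097]), 'orientation': array([6.34528446e-04, 9.81393197e-01, 1.92005651e-01, 9.05787394e-04]), 'contact_force': array([ 0.91245791, -0.09922289,  6.12395236]), 'wrist_torque': array([ 0.14844041,  0.08157512, -0.01775291]), 'grasp_force': 40.00248849391937, 'opening': 13.877619109704309}
```

{"method": "servo_tool", "body": {"commands": [[[0,0,0,0,0,-0.2,0],[0,0,0,0,0,-0.2,0],[0,0,0,0,0,-0.2,0],[0,0,0,0,0,0,0],[0,0,0,0,0,0,0]]]}}

```text
time_s: 17.53
tcp_pos: [481.7, -166.3, 153.1]
orientation: [0.0, 0.976, 0.217, 0.001]
contact_force: [-0.5, 0.8, 6.2]
opening: 13.7
grasp_force: 40.0
```

```bash
cat > s.py <<'E'
from h import *
s=read_state(); print(s["time_s"],s["tcp_pos"].round(1),"yaw",yawy(s["orientation"]).round(2),"F",s["contact_force"].round(1),"M",s["wrist_torque"].round(2),s["opening"].round(1))
E
python3 s.py
```

```text
Traceback (most recent call last):
  File "s.py", line 2, in <module>
    s=read_state(); print(s["time_s"],s["tcp_pos"].round(1),"yaw",yawy(s["orientation"]).round(2),"F",s["contact_force"].round(1),"M",s["wrist_torque"].round(2),s["opening"].round(1))
                                                                                                                                                                 ^^^^^^^^^^^^^^^^^^
AttributeError: 'float' object has no attribute 'round'
```

{"method": "servo_tool", "body": {"commands": [[[0,0,0,0,0,-0.2,0],[0,0,0,0,0,-0.2,0],[0,0,0,0,0,0,0],[0,0,0,0,0,0,0],[0,0,0,0,0,0,0]]]}}

```text
time_s: 17.95
tcp_pos: [481.6, -166.3, 153.1]
orientation: [0.0, 0.972, 0.234, 0.001]
contact_force: [-1.3, 1.3, 6.9]
opening: 13.6
grasp_force: 40.3
```

```bash
sed -i 's/,s\["opening"\].round(1)/,s["opening"]/' s.py; python3 s.py
```

```text
17.95 [ 481.6 -166.3  153.1] yaw -62.96 F [-1.3  1.3  6.9] M [ 0.19  0.17 -0.55] 13.578105221614967
```

{"method": "servo_tool", "body": {"commands": [[[0,0,0,0,0,-0.2,0],[0,0,0,0,0,-0.1,0],[0,0,0,0,0,0,0],[0,0,0,0,0,0,0],[0,0,0,0,0,0,0]]]}}

```text
time_s: 18.37
tcp_pos: [481.6, -166.2, 153.1]
orientation: [0.0, 0.969, 0.246, 0.001]
contact_force: [-0.5, 2.2, 7.4]
opening: 13.7
grasp_force: 40.8
```

```bash
python3 s.py
```

```text
18.3667 [ 481.6 -166.2  153.1] yaw -61.49 F [-0.5  2.2  7.4] M [ 0.22  0.22 -0.73] 13.725907771807337
```

{"method": "servo_tool", "body": {"commands": [[[0,0,0,0,0,-0.2,0],[0,0,0,0,0,-0.2,0],[0,0,0,0,0,0,0],[0,0,0,0,0,0,0],[0,0,0,0,0,0,0]]]}}

```text
time_s: 18.78
tcp_pos: [481.6, -166.2, 153.1]
orientation: [0.0, 0.965, 0.263, 0.001]
contact_force: [-0.2, 0.4, 7.0]
opening: 14.4
grasp_force: 42.0
```

```bash
python3 s.py; python3 - <<'E'
from h import *
i,st,p,d=grab("wrist"); cv2.imwrite("pics/w6.png",cv2.resize(p[150:300,190:340,::-1],None,fx=4,fy=4,interpolation=cv2.INTER_CUBIC))
E
```

```text
18.7833 [ 481.6 -166.2  153.1] yaw -59.53 F [-0.2  0.4  7. ] M [ 0.15  0.16 -0.92] 14.359529339508274
```

View pics/w6.png

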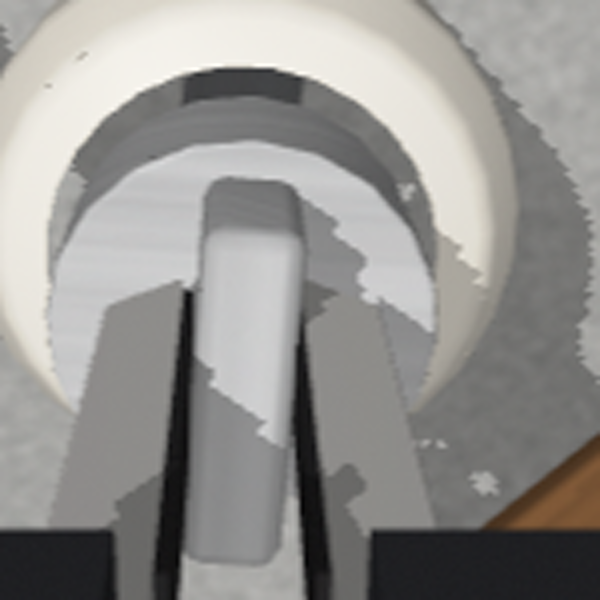

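The crop shows the bar tilted about 3° against the pads, from (250,200) to (230,560). The cap is at its stop in this direction, with about 0.9 N m on it. I'll turn it the other way.

{"method": "servo_tool", "body": {"commands": [[[0,0,0,0,0,0.6,0],[0,0,0,0,0,0.6,0],[0,0,0,0,0,0.6,0],[0,0,0,0,0,0.6,0],[0,0,0,0,0,0.4,0]]]}}

```text
time_s: 19.25
tcp_pos: [481.7, -166.6, 153.1]
orientation: [0.001, 0.99, 0.144, 0.001]
contact_force: [-0.8, 0.1, 5.9]
opening: 13.9
grasp_force: 40.0
```

```bash
python3 s.py
```

```text
19.25 [ 481.7 -166.6  153.1] yaw -73.47 F [-0.8  0.1  5.9] M [0.03 0.12 0.06] 13.870908152606022
```

Torque is low and the opening is back to 13.9, so it turns freely this way. Continuing.

{"method": "servo_tool", "body": {"commands": [[[0,0,0,0,0,0.6,0],[0,0,0,0,0,0.6,0],[0,0,0,0,0,0.6,0],[0,0,0,0,0,0.2,0],[0,0,0,0,0,0,0]]]}}

```text
time_s: 19.67
tcp_pos: [481.7, -166.7, 153.1]
orientation: [0.001, 0.998, 0.058, 0.001]
contact_force: [-0.8, -0.4, 6.1]
opening: 13.5
grasp_force: 40.0
```

```bash
python3 s.py
```

```text
19.6667 [ 481.7 -166.7  153.1] yaw -83.39 F [-0.8 -0.4  6.1] M [-0.04  0.2   0.01] 13.515548134340492
```

{"method": "servo_tool", "body": {"commands": [[[0,0,0,0,0,0.8,0],[0,0,0,0,0,0.8,0],[0,0,0,0,0,0.8,0],[0,0,0,0,0,0.8,0],[0,0,0,0,0,0.6,0]]]}}

```text
time_s: 20.08
tcp_pos: [481.7, -166.8, 153.1]
orientation: [0.001, 0.994, -0.109, 0.001]
contact_force: [-0.4, -0.6, 5.8]
opening: 13.3
grasp_force: 40.0
```

{"method": "servo_tool", "body": {"commands": [[[0,0,0,0,0,0.8,0],[0,0,0,0,0,0.8,0],[0,0,0,0,0,0.8,0],[0,0,0,0,0,0.6,0],[0,0,0,0,0,0,0]]]}}

```text
time_s: 20.5
tcp_pos: [481.7, -166.8, 153.1]
orientation: [0.001, 0.971, -0.237, 0.001]
contact_force: [-0.1, 0.2, 6.5]
opening: 13.5
grasp_force: 40.0
```

```bash
python3 s.py
```

```text
20.5 [ 481.7 -166.8  153.1] yaw -117.46 F [-0.1  0.2  6.5] M [-0.    0.21 -0.06] 13.492013672961274
```

Turned about 50° with no torque. I'll lift straight up, slowly at first.

{"method": "servo_tool", "body": {"commands": [[[0,0,-0.1,0,0,0,0],[0,0,-0.1,0,0,0,0],[0,0,-0.1,0,0,0,0],[0,0,-0.1,0,0,0,0],[0,0,0,0,0,0,0]]]}}

```text
time_s: 20.92
tcp_pos: [480.9, -166.1, 160.0]
orientation: [-0.0, 0.972, -0.236, -0.0]
contact_force: [-0.6, -0.5, -2.2]
opening: 14.1
grasp_force: 40.0
```

```bash
python3 s.py
```

```text
20.9167 [ 480.9 -166.1  160. ] yaw -117.35 F [-0.6 -0.5 -2.2] M [0.05 0.18 0.02] 14.116457575152486
```

{"method": "servo_tool", "body": {"commands": [[[0,0,-0.4,0,0,0,0],[0,0,-0.5,0,0,0,0],[0,0,-0.6,0,0,0,0],[0,0,-0.7,0,0,0,0],[0,0,-0.7,0,0,0,0]]]}}

```text
time_s: 21.33
tcp_pos: [481.1, -166.2, 219.9]
orientation: [0.0, 0.972, -0.236, 0.0]
contact_force: [-0.4, 0.5, -1.6]
opening: 13.8
grasp_force: 40.0
```

{"method": "servo_tool", "body": {"commands": [[[0,0,-0.7,0,0,0,0],[0,0,-0.6,0,0,0,0],[0,0,-0.4,0,0,0,0],[0,0,-0.2,0,0,0,0],[0,0,0,0,0,0,0]]]}}

```text
time_s: 21.75
tcp_pos: [481.6, -166.5, 257.5]
orientation: [0.0, 0.972, -0.236, 0.001]
contact_force: [-0.4, -0.3, -1.4]
opening: 13.7
grasp_force: 40.0
```

{"method": "servo_tool", "body": {"commands": [[[0,0,0,0,0,0,0],[0,0,0,0,0,0,0],[0,0,0,0,0,0,0],[0,0,0,0,0,0,0],[0,0,0,0,0,0,0]]]}}

```text
time_s: 22.17
tcp_pos: [480.7, -166.1, 255.4]
orientation: [-0.0, 0.972, -0.236, -0.001]
contact_force: [-0.1, 0.4, -1.0]
opening: 13.4
grasp_force: 40.0
```

```bash
python3 s.py; python3 - <<'E'
from h import *
a=camera("scene")[0]; b=camera("wrist")[0]
im=np.hstack([cv2.resize(a[90:260,110:340],(460,340)),cv2.resize(b[60:384,100:412],(327,340))])
cv2.imwrite("pics/end.png",im[:,:,::-1])
E
```

```text
22.1667 [ 480.7 -166.1  255.4] yaw -117.36 F [-0.1  0.4 -1. ] M [-0.01  0.1  -0.01] 13.35408308880755
```

View pics/end.png

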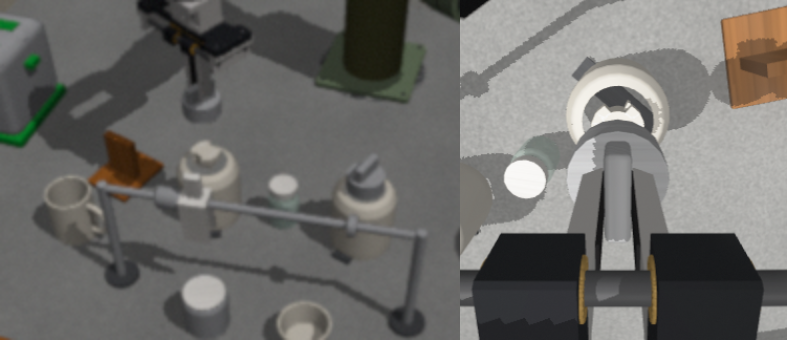

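The picture shows the cap held level at (203,100), well above the open canister at (208,165). The hanger at (195,205) is still on the rail against the long collar. Handing in.

```bash
python3 -c "from workcell import *; print(close_job())"
```

```text
the job is handed in; nothing more can be done
None
```

The hanger is on the rail up against the long collar, and the cap from that collar's canister (left-handed: it opened clockwise) is held level about 100 mm above it; the job is handed in at about 22 s.

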